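# Fold the dumpling mold shut and tuck it under its clip

### The job

Close the empty dumpling mold so that it can be put away: push its raised half over onto the lower half with a fingertip and press it down until the edge of its tongue is tucked beneath the steel spring clip and stays there by itself. Only push and press: do not lift or tip the mold or shove it across the table, leave everything else where it stands, and take the hand away at the end.

Things in the scene. Friction and masses are not known exactly. Their poses are not given: they have to be found in the camera images.
- mold: open dumpling mold of pale grey-green plastic, loose on the table, about 0.9 kg. Flat foot 170 (x) by 150 (y) by 14 mm thick; origin at the centre of the foot's underside, z up. On the foot lies the half-round lower half. The hinge line runs parallel to y on the mold's +x side; the steel spring clip stands in the middle of its -x side
- mold_hinge (a point): middle of the hinge line, at x=+55, y=0, z=36 mm in the mold's frame; does not move with the leaf. The hinge is stiff (about 0.05 N m friction) and sprung towards open (0.06 N m/rad, rest at 1.9 rad): pushed part way and let go, the leaf springs up unless its tongue is caught beneath the clip
- leaf (a joint): angle (rad) of the raised half (leaf): 0 = folded flat on the lower half, reaching from the hinge towards the mold's -x; 1.57 = upright; more = leaning back to the mold's +x side. Starts at 1.45 to 2.05. Once caught it has about 0.03 rad of play
- leaf_tip (a point): middle of the rounded edge (radius 2.5 mm) of the leaf's tongue, 96 mm from the hinge line, half-way through the thickness; 36 mm above the table when flat. The leaf is a pale grey-green plastic half disc, radius 70 mm about the hinge's middle, 6 mm thick, with a flat tongue 30 mm wide at the middle of its round edge
- clip (a joint): how far (m) the steel spring clip is pushed outward (to the mold's -x): 0 at rest, 0.010 at most; sprung inward with 1.2 N plus 0.3 N per mm. Pressed down on the clip's sloping nose, the tongue drives it about 6 mm outward until it jumps back over the tongue. Pressing 60 mm from the hinge this takes about 10 N downward
- clip_nose (a point): lower inner end of the clip's sloping nose, at x=-39, y=0, z=42 mm in the mold's frame at rest, just above the place of the tongue's edge. The nose is 24 mm wide (y) and rises outward at 60 degrees to 54 mm above the table
- mug: grey ceramic mug, 80 mm across, 92 mm tall, beside the mold; origin at the centre of its underside. To be left alone
- dish: small white ceramic sauce dish, 90 mm across, 20 mm tall, near the mold; origin at the centre of its underside. To be left alone
- pin: tapered wooden rolling pin, 280 mm long, 34 mm thick, lying along its x axis beside the mold; origin at the centre of its underside. To be left alone
- bowl: stainless steel bowl, 210 mm across, 85 mm tall; origin at the centre of its underside. To be left alone
- grinder: yellow pepper grinder with twist top, 58 mm across, 156 mm tall; origin at the centre of its underside. To be left alone
- bottle: sauce bottle, 60 mm across, 200 mm tall; origin at the centre of its underside. To be left alone
- jar: glass jar, 72 mm across, 100 mm tall; origin at the centre of its underside. To be left alone
Mind the look-alikes: they are no part of the job. Of the things like the mold, leave any that is pink or yellow; of the rest the larger one is meant.

How it is judged:
At the end, for the whole second after the job is handed in: Leaf angle under 0.05 rad with the clip sprung back over its tongue (under 1.5 mm out), nothing touching. Mold flat on the table at rest, moved under 40 mm. Each other thing moved under 50 mm and, but for the rolling pin, upright within 0.2 rad (value of joint leaf below 0.05 rad and value of joint clip below 0.0015 m and height (world z) of mold below 0.005 m and angle between mold's own z axis and vertical below 0.05 rad and distance of mold from where it was at the start of the episode below 0.04 m and linear speed of mold below 0.02 m/s and distance of each of mug, dish, pin, bowl, grinder, bottle, jar from where it was at the start of the episode below 0.05 m and angle between each of mug, dish, bowl, grinder, bottle, jar's own z axis and vertical below 0.2 rad).
It fails at once if the mold is lifted (its underside's centre more than 12 mm up) or tipped by more than 0.15 rad (height (world z) of mold above 0.012 m or angle between mold's own z axis and vertical above 0.15 rad).
It fails at once if the mold is shoved more than 40 mm (distance of mold from where it was at the start of the episode above 0.04 m).
It fails at once if another thing is moved by more than 50 mm (distance of any of mug, dish, pin, bowl, grinder, bottle, jar from where it was at the start of the episode above 0.05 m).
It fails at once if another thing is lifted more than 15 mm off the table (height (world z) of any of mug, dish, bowl, grinder, bottle, jar above 0.015 m).
It also fails if it takes over 45 s, if anything falls off the work surface, if the arm or the gripper's body presses on something with over 40 N, if the wrist force passes 120 N, or if a joint passes its speed limit or range.

### The arm

A 6-joint arm with a two-finger parallel gripper is mounted at the origin on the work surface. World frame = base frame: x ahead of the robot, y to its left, z up, the work surface at z = 0. Lengths are in m, angles in rad, forces in N, time in s.
With the tool pointing down it reaches from about 0.35 to 0.85 m from the base axis. Payload 8.1 kg.
Tool frame: the origin (TCP) lies midway between the tips of the shut fingers; the grasp point (between the pads) lies 19 mm behind it (robot.grip_point_offset is the distance from the TCP to the grasp point, in m); z points along the fingers, y is the line along which they close (so a half turn about z gives the same grasp; the last joint's range is limited). The gripper opens to 93 mm and grips with 3 to 60 N. Pads are 15 mm wide; open, the fingers measure 128 mm over their backs; the gripper's body (75 mm by 188 mm) begins 65 mm behind the grasp point.
Start: joints at [1.09, 0.13, 1.488, -0, 1.523, -0.085], TCP at [0.231, 0.554, 0.219] pointing down, gripper open.
Joint ranges: [-2.96, 2.96], [-0.89, 2.26], [0.02, 2.5], [-1.34, 4.48], [0, 2.73], [-2.66, 2.66]. Speed limits (rad/s): [2.39, 2.39, 2.79, 3.14, 3.14, 3.14].

### API

Orientations are given as a rotation vector (axis times angle).
In Python, from plant import robot, read_camera, job gives the robot as it stands.
- The arm moves only by the shell command python3 -m inch 'ROWS' [FORCE]. ROWS is JSON, one flat list of numbers, 5 for each row, row after row: the shift along the world's x, y, z in mm, then the turn about the world's z in degrees, then the opening in per cent of the stroke, from 0 (shut) to 100 (fully open). In form: [dx, dy, dz, yaw, hand, dx, dy, dz, yaw, hand, ...]. A call has 1 to 10 rows; each row is the pose to reach, as a shift and turn from the pose commanded when the call began; what a row does not reach only later rows make up. A row lasts 1/12 s, in which the tool goes at most 41.7 mm and 7.16 degrees, less where a joint would pass 70% of its speed; a pose out of reach is approached as far as the arm can. A call with a gripper value outside its range is refused whole. The fingers move at their own pace and stop on an object; FORCE is the grip in N (left out, the last holds). Time passes only in rows, so rows that repeat a pose let the fingers close. It gives the time, the measured TCP pose, the force, the opening and the grip force at its end, in the units of the state.
- robot.read_state(): the state, without advancing time (a new reading comes with each control period).
- read_camera(name): name is "scene" or "top" or "wrist"; returns a dict with "image" (480x640x3 uint8, blue, green, red), "K" (3x3 intrinsics, pixels), "extrinsics" (4x4, takes a point from world to camera coordinates); the wrist camera has in their place "mount" (4x4, takes a point from camera to tool coordinates, whose origin is the TCP and whose axes are the flange's). Camera axes: x right, y down, z forward; pixel columns grow to the right and rows downward; lengths in m; the calibration is good to about 2 mm. A picture is of the moment at which its call begins: read the wrist's pose just before it. There is no depth.
- job.close_job(): hands the job in; it is judged then, once.
The state is a dict: "t": time; "q": joint angles; "dq": joint speeds; "joint_torque": joint torques, N m; "tool_pos": TCP position; "orientation": TCP orientation; "force": force on the tool from outside, world axes, zero at the start; "wrist_torque": the same for the moment, N m; "opening": finger opening in m; "gripper_force": force on a finger pad.
Only numpy, scipy, OpenCV 4.12 (cv2) and the standard library are available. Lean on these libraries where they do the work, as an engineer would, in place of code of your own. Each camera call takes 0.05 s, during which the arm holds its last target. There are 200 camera calls.

## Working session

There is one attempt and no reset: what is moved stays moved. The work goes in short steps, Python scripts to look and compute and a shell command to move; the robot and the scene stay as the last step left them, time stands still between calls to the robot, and variables do not carry over. Pictures are saved under pics/ and viewed, at most 10 in all, crops included, and the job is handed in when it is done.

```bash
mkdir -p pics
cat > h.py <<'E'
import numpy as np,cv2
from plant import robot,read_camera,job
def snap(n,f):
    c=read_camera(n); cv2.imwrite('pics/'+f,c['image']); return c
def ray(c,u,v,z):
    E=np.array(c['extrinsics']);R=E[:3,:3];t=E[:3,3]
    o=-R.T@t; d=R.T@np.linalg.inv(np.array(c['K']))@[u,v,1]
    return o+d*(z-o[2])/d[2]
def proj(c,p):
    E=np.array(c['extrinsics']);q=np.array(c['K'])@(E[:3,:3]@np.array(p)+E[:3,3]);return q[:2]/q[2]
E
python3 - <<'E'
from h import *
import pickle
d={n:snap(n,n+'1.png') for n in('top','scene')}
pickle.dump(d,open('c.pkl','wb'))
s=robot.read_state();print(s['t'],s['tool_pos'],s['orientation'],s['opening'])
E
```

```text
0.1 [0.23107643 0.55315906 0.21769385] [-6.17645570e-01 -3.07981214e+00  2.53372862e-03] 0.09290043236028206
```

View pics/top1.png

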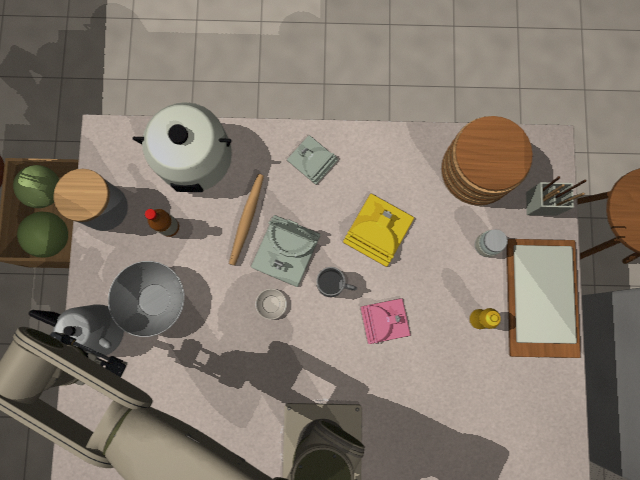

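View pics/scene1.png

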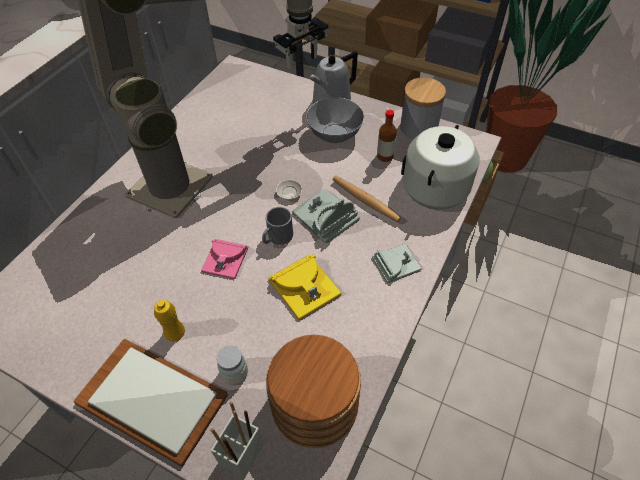

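The target is the larger grey-green mold, at top (287,250) and scene (325,215). The pin and mug are beside it and the dish is in front. I'll enlarge it in both views.

Run:
```python
from h import *
a=cv2.imread('pics/top1.png')[205:295,240:335]
b=cv2.imread('pics/scene1.png')[180:250,285:370]
a=cv2.resize(a,None,fx=5,fy=5,interpolation=2)  # 475x450
b=cv2.resize(b,None,fx=3.8,fy=3.8,interpolation=2)
o=np.zeros((450,800,3),np.uint8);o[:,:475]=a;h,w=b.shape[:2];o[:h,477:477+w]=b[:, :323]
cv2.imwrite('pics/crop1.png',o);print(w,h)
```

```text
323 266
```

View pics/crop1.png

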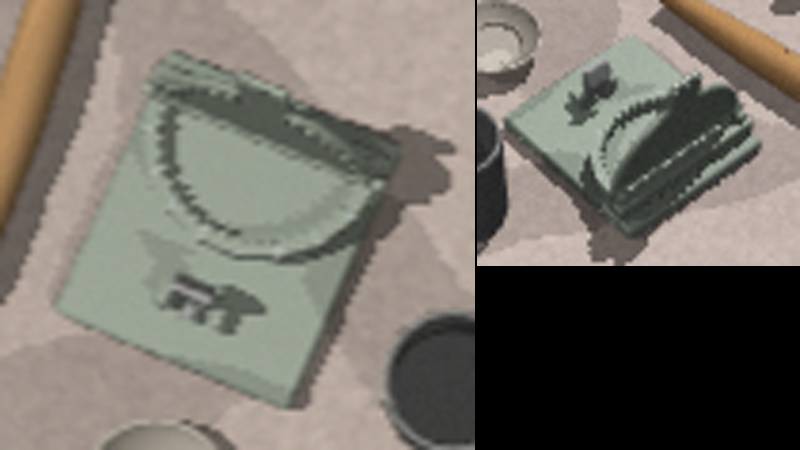

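Clip is at crop (190,293), i.e. top px (278,264). The hinge is on the far side with the leaf near upright. Foot corners at top px: (251.4,266), (299,286), (274,215), (320,235).

Run:
```python
from h import *
import pickle
from scipy.optimize import least_squares
d=pickle.load(open('c.pkl','rb'));c=d['top'];s=d['scene']
A=ray(c,251.6,265,.014);B=ray(c,298.5,285,.014);C=ray(c,278,263.5,.05)
print(A,B,np.linalg.norm(A-B),C)
# near edge A(left)->B(right); mold +x = away
y=(A-B)[:2];y/=np.linalg.norm(y);x=np.array([y[1],-y[0]])
print('x',x,'yaw',np.degrees(np.arctan2(x[1],x[0])))
o=((A+B)/2)[:2]+.085*x
# clip check & leaf angle
W=lambda p:np.r_[o+x*p[0]+y*p[1],p[2]]
print('o',o,'clip',W((-.039,0,.042)),'hinge',W((.055,0,.036)))
for n,k in d.items():
  print(n,'clipnose',proj(k,W((-.039,0,.042))),'corners',[proj(k,W((a,b,.014))).round(1) for a in(-.085,.085) for b in(.075,-.075)])
  for th in (1.45,1.6,1.75,1.9,2.05):
    print(th,proj(k,W((.055-.096*np.cos(th),0,.036+.096*np.sin(th)))).round(1))
for n,u,v in(('mug',332,275),('dish',272,303)): print(n,ray(c,u,v,.09 if n=='mug' else .02))
print('pin',ray(c,262,177,.02),ray(c,234,262,.02))
print('bowl',ray(c,147,298,.085))
```

```text
[0.49516394 0.21878099 0.014     ] [0.43989059 0.08111206 0.014     ] 0.1483505194711912 [0.49719572 0.13950993 0.05      ]
x [ 0.92799763 -0.3725861 ] yaw -21.875197439273247
o [0.54640706 0.1182767 ] clip [0.51021516 0.13280756 0.042     ] hinge [0.59744693 0.09778447 0.036     ]
top clipnose [280.70309317 259.32966685] corners [array([251.3, 264.9]), array([298.8, 285.1]), array([275., 212.]), array([321.8, 231.7])]
1.45 [290.5 227.9]
1.6 [292.6 223.1]
1.75 [294.7 218.5]
1.9 [296.8 214.1]
2.05 [298.8 210.2]
scene clipnose [318.40190152 201.4726242 ] corners [array([326.5, 188.3]), array([292. , 210.7]), array([361.2, 217.2]), array([326.3, 241.7])]
1.45 [335.6 197.2]
1.6 [338.8 199.7]
1.75 [342.  202.7]
1.9 [345.1 206.1]
2.05 [348.  209.8]
mug [ 0.46391278 -0.01411007  0.09      ]
dish [0.38637459 0.15533861 0.02      ]
pin [0.75689891 0.19763053 0.02      ] [0.50220448 0.26924696 0.02      ]
bowl [0.39053929 0.49385501 0.085     ]
```

The leaf stands about upright at ~1.6 rad. The mold's +x points to (0.93,-0.37), and the tool's closing axis already lies along the mold's y. I'll shut the hand and go above the area behind the hinge, taking two calls.

```bash
python3 -m inch '[220,-240,20,0,0,220,-240,20,0,0,220,-240,20,0,0,220,-240,20,0,0,220,-240,20,0,0,220,-240,20,0,0,220,-240,20,0,0,220,-240,20,0,0,220,-240,20,0,0]'
python3 -m inch '[216,-243,0,0,0,216,-243,0,0,0,216,-243,0,0,0,216,-243,0,0,0,216,-243,0,0,0,216,-243,0,0,0,216,-243,0,0,0,216,-243,0,0,0,216,-243,0,0,0,216,-243,0,0,0]'
python3 - <<'E'
from h import *
import pickle
s=robot.read_state();c=read_camera('wrist');cv2.imwrite('pics/w1.png',c['image'])
pickle.dump((s,c),open('w1.pkl','wb'));print(s['t'],s['tool_pos'],s['orientation'],s['force'])
E
```

```text
t: 0.85
tool_pos: [0.455, 0.3088, 0.2387]
orientation: [0.625, 3.077, -0.003]
force: [0.5, -0.2, -0.1]
opening: 0.0375
gripper_force: 0.0
t: 1.68
tool_pos: [0.6676, 0.0692, 0.237]
orientation: [-0.622, -3.077, 0.001]
force: [0.1, 0.3, 0.1]
opening: 0.0003
gripper_force: 0.0
1.6833 [0.66757752 0.06915053 0.23701523] [-6.21658712e-01 -3.07714340e+00  6.01448417e-04] [0.07250988 0.27459214 0.12175546]
```

View pics/w1.png

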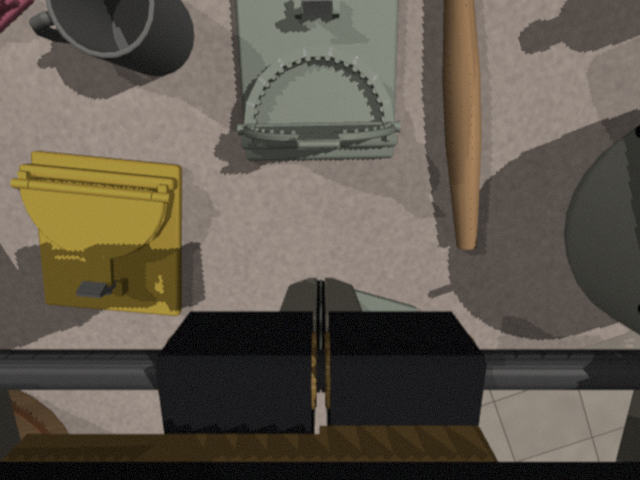

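The wrist view shows the mold straight on: its far edge corners are at (247,158) and (396,155), the clip at (317,8), and the leaf's tongue edge at (320,144), so it is nearly upright. The yellow mold is at the left and the pin at the right.

Run:
```python
from h import *
import pickle
from scipy.spatial.transform import Rotation as R
s,c=pickle.load(open('w1.pkl','rb'))
T=np.eye(4);T[:3,:3]=R.from_rotvec(s['orientation']).as_matrix();T[:3,3]=s['tool_pos']
c['extrinsics']=np.linalg.inv(T@np.array(c['mount']))
A=ray(c,396,156,.007);B=ray(c,247,159,.007);print(A,B,np.linalg.norm(A-B))
y=(A-B)[:2];y/=np.linalg.norm(y);x=np.array([y[1],-y[0]]);o=((A+B)/2)[:2]-.085*x
print('yaw',np.degrees(np.arctan2(x[1],x[0])),'o',o,'tooly',T[:2,1])
W=lambda p:np.r_[o+x*p[0]+y*p[1],p[2]]
print('hinge',W((.055,0,.036)),'nose px',proj(c,W((-.039,0,.042))),proj(c,W((-.046,0,.054))))
for th in (1.45,1.6,1.75,1.9,2.05): print(th,proj(c,W((.055-.096*np.cos(th),0,.036+.096*np.sin(th)))).round(1))
d=(s['tool_pos'][:2]-o);print('tcp in mold',d@x,d@y)
```

```text
[0.64741623 0.16111042 0.007     ] [0.59112562 0.01912485 0.007     ] 0.15273681411233078
yaw -21.625999346906372 o [0.54025413 0.12144408] tooly [0.38820409 0.92157306]
hinge [0.59138264 0.10117403 0.036     ] nose px [318.71136859  10.79301437] [318.4575373   -3.54177292]
1.45 [320.6 105.2]
1.6 [321.  127.3]
1.75 [321.4 148.6]
1.9 [321.7 168.2]
2.05 [322.1 185.6]
tcp in mold 0.13763361681614966 -0.0016879961368219088
```

Refined values: mold origin (0.540,0.121), yaw -21.7°, leaf about 1.7 rad, TCP at mold x=0.138. I'll descend behind the leaf to z≈0.105 and advance to mold x≈0.08.

```bash
python3 -m inch '[0,1,-35,0,0,0,1,-70,0,0,0,1,-105,0,0,0,1,-132,0,0,0,1,-132,0,0,-18,8,-132,0,0,-35,15,-132,0,0,-46,20,-132,0,0,-55,23,-132,0,0,-55,23,-132,0,0]'
```

```text
t: 2.57
tool_pos: [0.6116, 0.0957, 0.1092]
orientation: [0.614, 3.079, 0.002]
force: [0.5, 0.5, 0.1]
opening: 0.0005
gripper_force: 0.0
```

```bash
python3 -m inch '[-10,4,-2,0,0,-20,8,-4,0,0,-30,12,-6,0,0,-39,15.5,-9,0,0,-48,19,-14,0,0,-56,22,-20,0,0,-62,25,-28,0,0,-68,27,-37,0,0,-70,28,-41,0,0,-70,28,-41,0,0]'
python3 - <<'E'
from h import *
c=snap('top','t2.png');a=c['image'][190:300,215:355];b=snap('scene','s2.png')['image'][160:260,270:395]
cv2.imwrite('pics/c2.png',np.hstack([cv2.resize(a,(420,330),interpolation=2),cv2.resize(b,(380,330),interpolation=2)]))
E
```

```text
t: 3.4
tool_pos: [0.5414, 0.122, 0.0646]
orientation: [-0.617, -3.079, 0.0]
force: [0.5, -0.4, 0.8]
opening: 0.0005
gripper_force: 0.2
```

View pics/c2.png

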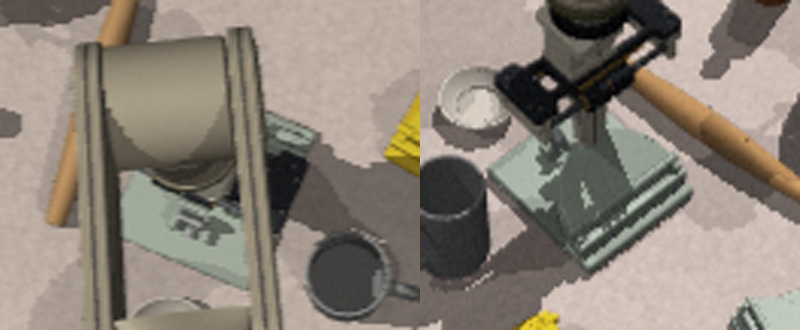

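The leaf is folded well over under the fingertip (scene crop right), the mold is in place, and the mug and dish are clear. Now I'll press down.

```bash
python3 -m inch '[-2,1,-4,0,0,-4,1.5,-8,0,0,-5,2,-12,0,0,-6,2.5,-16,0,0,-6,2.5,-19,0,0,-6,2.5,-22,0,0,-6,2.5,-24,0,0,-6,2.5,-26,0,0,-6,2.5,-26,0,0]'
```

```text
t: 4.25
tool_pos: [0.5359, 0.1243, 0.0392]
orientation: [-0.617, -3.079, -0.0]
force: [-1.1, 0.6, 2.4]
opening: 0.0001
gripper_force: 1.0
```

```bash
python3 -m inch '[0,0,-1,0,0,0,0,-2,0,0,0,0,-2,0,0]'; python3 -m inch '[0,0,-1,0,0,0,0,-1,0,0]'
```

```text
t: 4.5
tool_pos: [0.5361, 0.1244, 0.0388]
orientation: [-0.617, -3.08, -0.0]
force: [-7.3, -1.1, 16.0]
opening: 0.0005
gripper_force: 7.7
t: 4.67
tool_pos: [0.5361, 0.1244, 0.0385]
orientation: [-0.617, -3.08, -0.0]
force: [-10.8, -0.3, 22.3]
opening: 0.0003
gripper_force: 11.0
```

The leaf is bottomed out (22 N with almost no travel). I'll lift straight off, back away high, and look.

```bash
python3 -m inch '[0,0,2,0,0,0,0,8,0,0,0,0,25,0,0,0,0,60,0,0,0,0,100,0,0,0,0,140,0,0,0,0,180,0,0,60,-30,190,0,0,100,-50,190,0,0,120,-55,190,0,0]'
python3 -m inch '[0,0,0,0,0,0,0,0,0,0]'
python3 - <<'E'
from h import *
a=snap('wrist','w3.png')['image'];b=snap('scene','s3.png')['image'][180:250,285:370]
cv2.imwrite('pics/c3.png',np.hstack([cv2.resize(a[0:200,200:440],(400,333),interpolation=2),cv2.resize(b,(400,333),interpolation=2)]))
E
```

```text
t: 5.5
tool_pos: [0.651, 0.0712, 0.2289]
orientation: [0.616, 3.077, 0.001]
force: [-0.1, -0.3, -0.2]
opening: 0.0005
gripper_force: 0.0
t: 5.67
tool_pos: [0.6495, 0.0706, 0.2231]
orientation: [-0.62, -3.075, 0.002]
force: [-0.1, 0.5, -0.0]
opening: 0.0003
gripper_force: 0.0
```

View pics/c3.png

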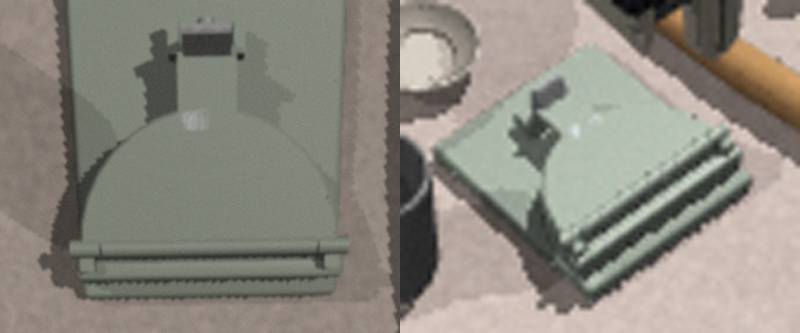

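The leaf lies flat, with the tongue edge under the clip nose at crop (207,45). It stays there with the hand away, and the mold hasn't moved. I'll hand it in.

```bash
python3 -c "
from plant import job
print(job.close_job())"
```

```text
the job is handed in; nothing more can be done
None
```

The mold is closed: in the last pictures the leaf lies flat with its tongue held under the clip, the hand was clear, and the mold looked unmoved; the job is handed in, but no verdict came back.

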